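# Put the lid on the wide tin of nuts

### The job

Put the larger of the two loose metal lids on the wide open tin that holds the hex nuts, so that it sits fully seated and level on the rim and the tin stays upright on the bench. Set it down in place rather than dropping it, and leave the narrow tin and the smaller lid where they are.

Things in the scene. Friction and masses are not known exactly. Their poses are not given: they have to be found in the camera images.
- wide_tin: Wide open round bare-metal tin, loose, about 0.65 kg, upright on the bench, holding four hex nuts. Outside diameter 100 mm (104 over the bead at the rim), height 75 mm, wall 4 mm, mouth 92 mm; the nuts reach 20 mm up. Origin: centre of its underside; z up. The bench vice in the middle is lower than 200 mm: carry the lid over it.
- narrow_tin: The narrow open round tin of bare metal, loose, standing on the bench with a brass bush inside. Outside diameter 72 mm, height 90 mm. A bystander: leave it. Origin: centre of its underside; z up.
- wide_lid: Larger bare-metal lid, loose on the bench, right way up, 0.1-0.2 kg, round. Origin: centre of its underside, z up. Tapered plug z 0-14 mm (66 to 78 mm dia.); disc 108 mm dia., z 14-18, whose underside rests on the rim; dark upright cylindrical knob 26 mm dia., z 18-56, to grip from above at z 43. Seated, its origin is 61 mm above the wide tin's, with 7 mm sideways play.
- narrow_lid: The smaller round lid of bare metal, loose on the bench, the same shape and knob as the larger one but its disc is only 80 mm across (plug 40 to 52 mm). A bystander: leave it. Origin: centre of the plug's underside; z up.

How it is judged (in metres and radians):
At the end, for the whole second after the job is handed in: Larger lid at rest on the wide tin: within 15 mm of its axis, lid origin 56 to 65 mm above the tin's, within 10 degrees of level and of the rim. Wide tin upright (6 degrees) on the bench, within 10 mm of its height. Narrow tin (upright, 10 degrees) and smaller lid within 30 mm of their start (horizontal distance between wide_lid and wide_tin below 0.015 m and z of wide_lid in the frame of wide_tin between 0.056 and 0.065 m and angle between the z axis of wide_lid and the z axis of wide_tin, either way round below 0.17 rad and angle between each of wide_lid, narrow_tin's own z axis and vertical below 0.17 rad and angle between wide_tin's own z axis and vertical below 0.1 rad and height (world z) of wide_tin between -0.01 and 0.01 m and linear speed of wide_lid below 0.02 m/s and distance of each of narrow_tin, narrow_lid from where it was at the start of the episode below 0.03 m); the robot touches nothing.
It fails at once if the larger lid is let go above the wide tin, more than 15 mm over its seat (horizontal distance between wide_lid and wide_tin below 0.06 m and z of wide_lid in the frame of wide_tin above 0.076 m and contact force between the fingers and wide_lid below 0.05 N).
It fails at once if the narrow tin is moved by more than 50 mm (distance of narrow_tin from where it was at the start of the episode above 0.05 m).
It fails at once if the smaller lid is moved by more than 50 mm (distance of narrow_lid from where it was at the start of the episode above 0.05 m).
It also fails if it takes over 42 s, if anything falls off the work surface, if the arm or the gripper's body presses on something with over 40 N, if the wrist force passes 120 N, or if a joint passes its speed limit or range.

### The arm

A 6-joint arm with a two-finger parallel gripper is mounted at the origin on a cart in front of the work surface, level with it; the furniture and walls round the work are solid. World frame = base frame: x ahead of the robot, y to its left, z up, the work surface at z = 0. Lengths are in m, angles in degrees, forces in N, time in s.
With the tool pointing down it reaches from about 0.325 to 0.775 m from the base axis. Payload 5.5 kg.
Tool frame: the origin (TCP) lies at the centre of the arm's flange, where the gripper is bolted on; the fingertips stand 182 mm ahead of it and the grasp point (between the pads) lies 163 mm ahead of it; z points along the fingers, y is the line along which they close (so a half turn about z gives the same grasp; the last joint's range is limited). The gripper opens to 88 mm and grips with 3 to 60 N. Pads are 20 mm wide; open, the fingers measure 115 mm over their backs; the gripper's body (75 mm by 178 mm) begins 61 mm behind the grasp point.
Start: joints at [-68.337, 5.22, 70.514, -0, 104.267, -3.249], TCP at [0.253, -0.544, 0.405] pointing down, gripper open.
Joint ranges: [-164.24, 164.24], [-49.07, 125.15], [9.68, 141.18], [-86.29, 266.29], [3.28, 154.24], [-151.56, 151.56]. Speed limits (degrees/s): [147.25, 147.25, 172.46, 180, 180, 180].

### API

Orientations are given as [roll, pitch, yaw] about the fixed x, y, z axes, in that order (R = Rz(yaw) Ry(pitch) Rx(roll)).
In Python, from station import r gives the robot as it stands. The module is installed in compiled form; this text tells all that it offers. Calls block until the motion is done:
- r.reach(position, orientation): joint-space move of the TCP to a pose.
- r.servo_line(position, rotation=None, speed=0.15): straight line of the TCP; rotation=None keeps the orientation; speed is the mean speed in m/s.
- r.move_joints(angles): joint-space move.
- r.let_go() and r.grab(squeeze=None): open the fingers fully, or close them until they stop; squeeze is the grip in N (None keeps the last).
- r.wait(seconds).
- r.inverse_kinematics(position, orientation): joint angles nearest the present ones, or None.
- r.sense(): the state.
- r.snapshot(name): name is "scene" or "top" or "wrist"; returns a dict with "frame" (480x640x3 uint8, red, green, blue), "fx", "fy", "cx", "cy" (pixels), "R" (3x3) and "t" (3): a world point X has camera coordinates R X + t. Camera axes: x right, y down, z forward; pixel columns grow to the right and rows downward; lengths in m; the calibration is good to about 2 mm. A picture is of the moment at which its call begins. There is no depth.
A pose or a line that the arm cannot do raises r.IKError and nothing moves.
- r.hand_in(): hands the job in; it is judged then, once.
The state is a dict: "clock": time; "joints": joint angles; "joint_vel": joint speeds; "joint_torque": joint torques, N m; "tcp_pos": TCP position; "orientation": TCP orientation; "contact_force": force on the tool from outside, world axes, zero at the start; "torque": the same for the moment, N m; "opening": finger opening in m; "gripper_force": force on a finger pad.
Only numpy, scipy, OpenCV 4.12 (cv2) and the standard library are available. Lean on these libraries where they do the work, as an engineer would, in place of code of your own. Each camera call takes 0.05 s, during which the arm holds its last target. There are 200 camera calls.

## Working session

There is one attempt and no reset: what is moved stays moved. The work goes in short steps, each a Python script; the robot and the scene stay as the last script left them, time stands still between calls to the robot, and variables do not carry over. Pictures are saved under pics/ and viewed, at most 10 in all, crops included, and the job is handed in when it is done.

```bash
mkdir -p pics; cat > h.py <<'E'
import numpy as np, cv2
from station import r
def shot(n,f):
    s=r.snapshot(n); cv2.imwrite('pics/'+f+'.png',s['frame'][:,:,::-1]); np.savez('pics/'+f+'.npz',**s); return s
def ray(s,u,v,z):
    R=np.array(s['R']);t=np.array(s['t']);c=-R.T@t
    d=R.T@np.array([(u-s['cx'])/s['fx'],(v-s['cy'])/s['fy'],1]); return c+d*(z-c[2])/d[2]
def proj(s,X):
    p=np.array(s['R'])@np.array(X)+np.array(s['t']); return s['fx']*p[0]/p[2]+s['cx'], s['fy']*p[1]/p[2]+s['cy']
E
python3 - <<'E'
from h import *
for n in('top','scene'):
    s=shot(n,n); print(n,s['fx'],-np.array(s['R']).T@s['t'])
print(r.sense()['orientation'],r.sense()['clock'])
E
```

```text
top 588.7970539541454 [ 0.16262463 -0.0460166   1.66153571]
scene 496.4736147234313 [-0.27044745  0.42079301  1.11950815]
[-1.79902976e+02 -7.70462670e-03  2.49124482e+01] 0.1
```

View pics/top.png

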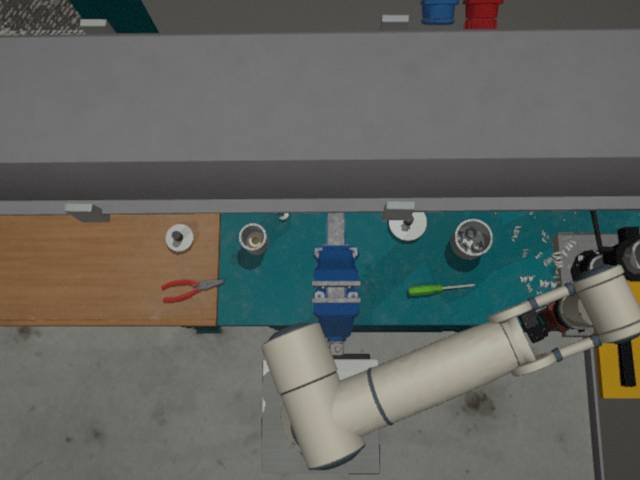

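View pics/scene.png

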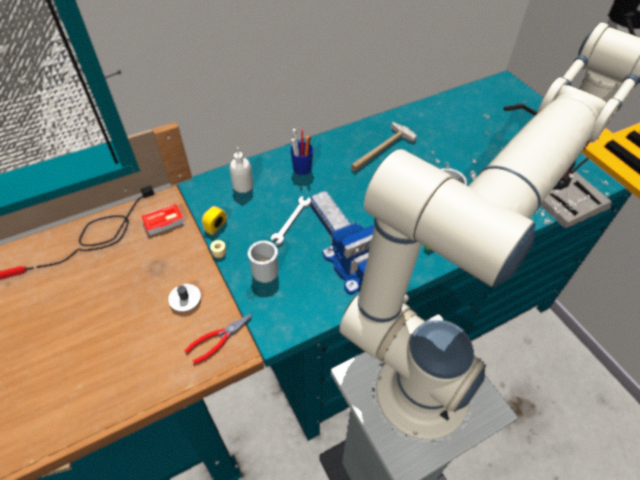

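```bash
python3 - <<'E'
from h import *
s=np.load('pics/top.npz')
for n,u,v,z in [('lidL disc',179,238,.018),('lidR disc',407,224,.018),('narrow?',253,239,.09),('R tin',472,239,.075)]:
    p=ray(s,u,v,z); a=ray(s,u+10,v,z); print(n,p, 'mm/px',np.linalg.norm(a-p)*100)
for z in (0,.4,.6,1.0): print(z,ray(s,320,212,z))
im=s['frame'][190:290,150:510,::-1]
a=cv2.resize(im[:, :120],None,fx=5,fy=5,interpolation=cv2.INTER_CUBIC); b=cv2.resize(im[:,230:350],None,fx=5,fy=5,interpolation=cv2.INTER_CUBIC)
cv2.imwrite('pics/cr.png',b); cv2.imwrite('pics/cl.png',a)
E
```

```text
lidL disc [0.48857928 0.40385955 0.018     ] mm/px 2.8809392800122455
lidR disc [ 0.52543386 -0.2479585   0.018     ] mm/px 2.8375499296108737
narrow? [0.47033775 0.18081153 0.09      ] mm/px 2.736164329423069
R tin [ 0.46981801 -0.41651905  0.075     ] mm/px 2.7105376559545213
0 [5.66673974e-01 4.36739280e-04 0.00000000e+00]
0.4 [ 0.46940268 -0.01074649  0.4       ]
0.6 [ 0.42076703 -0.0163381   0.6       ]
1.0 [ 0.32349573 -0.02752133  1.        ]
```

View pics/cr.png

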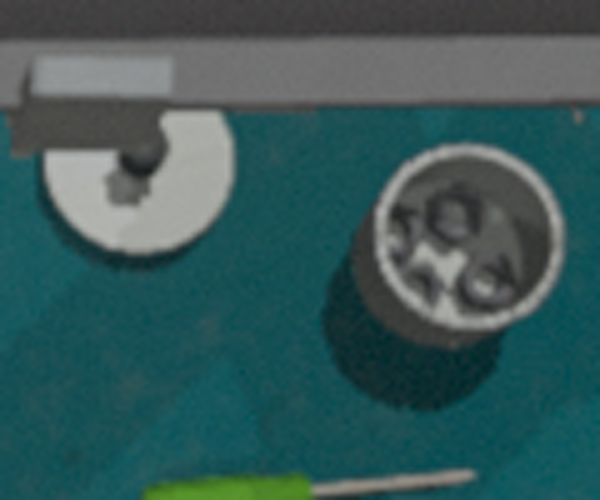

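View pics/cl.png

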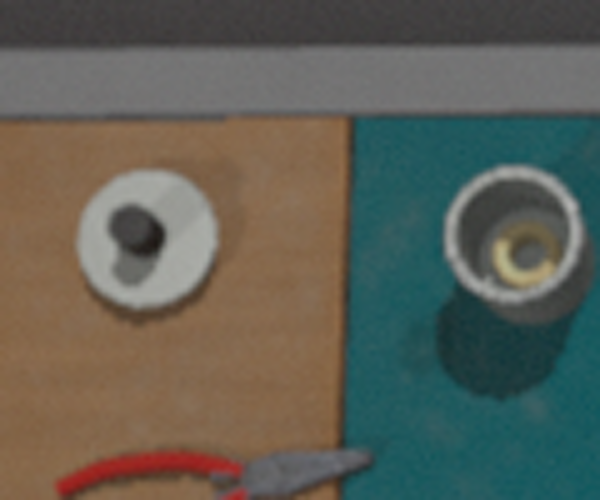

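```bash
python3 - <<'E'
from h import *
s=np.load('pics/top.npz');c=np.load('pics/scene.npz')
L=ray(s,407.6,221.8,.018);T=ray(s,473.8,236.8,.075);print(L,T,np.hypot(*L[:2]),np.hypot(*T[:2]))
print('N lid',ray(s,179.2,237.4,.018),'N tin',ray(s,252.6,236.3,.09))
for z in (.3,.45,.6,.8,1.0,1.2):
    print(z,ray(s,400,212,z)[:2].round(3),*[np.round(proj(c,ray(s,u,v,z))) for u,v in((400,212),(80,212),(320,30),(560,212))])
for p in ([L[0]-.02,L[1],.3],[L[0],L[1],.206],[T[0],T[1],.35]):
    for y in (0,-45,-90,25): 
        q=r.inverse_kinematics(p,[180,0,y]); print(y,None if q is None else np.round(q,1))
E
```

```text
[ 0.53184229 -0.24984433  0.018     ] [ 0.47590771 -0.42170303  0.075     ] 0.5876039606211566 0.6358628721396604
N lid [0.49032774 0.40336259 0.018     ] N tin [0.47785709 0.18206792 0.09      ]
0.3 [ 0.492 -0.198] [392. 141.] [ 76. 254.] [248.  65.] [508.  99.]
0.45 [ 0.456 -0.181] [403. 100.] [ 87. 204.] [256.  29.] [518.  62.]
0.6 [ 0.42  -0.164] [417.  48.] [102. 140.] [268. -16.] [532.  14.]
0.8 [ 0.371 -0.142] [444. -53.] [131.  18.] [ 289. -103.] [557. -78.]
1.0 [ 0.323 -0.12 ] [ 488. -219.] [ 178. -187.] [ 325. -246.] [ 600. -231.]
1.2 [ 0.274 -0.097] [ 576. -546.] [ 274. -595.] [ 394. -526.] [ 683. -529.]
0 [-29.4   0.8  85.7  -0.   93.5  60.6]
-45 [-29.4   0.8  85.7  -0.   93.5 105.6]
-90 [-29.4   0.8  85.7  -0.   93.5 150.6]
25 [-29.4   0.8  85.7  -0.   93.5  35.6]
0 [-28.5   6.3  89.6  -0.   84.1  61.5]
-45 [-28.5   6.3  89.6  -0.   84.1 106.5]
-90 [-28.5   6.3  89.6  -0.   84.1 151.5]
25 [-28.5   6.3  89.6  -0.   84.1  36.5]
0 [-44.6  10.5  70.2  -0.   99.2  45.4]
-45 [-44.6  10.5  70.2  -0.   99.2  90.4]
-90 [-44.6  10.5  70.2  -0.   99.2 135.4]
25 [-44.6  10.5  70.2  -0.   99.2  20.4]
```

```bash
python3 - <<'E'
from h import *
r.reach([0.50,-0.30,0.45],[180,0,25])
s=shot('wrist','w1'); print(-np.array(s['R']).T@s['t'],r.sense()['clock'],r.sense()['contact_force'])
print('lid',proj(s,[.532,-.250,.018]),'knob',proj(s,[.532,-.250,.056]),'tin',proj(s,[.476,-.422,.075]))
E
```

```text
[ 0.56881512 -0.2702077   0.42905108] 1.4667 [-0.21303142 -0.35181271 -1.12120925]
lid (np.float64(295.23237697400106), np.float64(147.97869574339836)) knob (np.float64(291.81224399688693), np.float64(150.59177701351055)) tin (np.float64(434.46074617861507), np.float64(286.18808573419585))
```

View pics/w1.png

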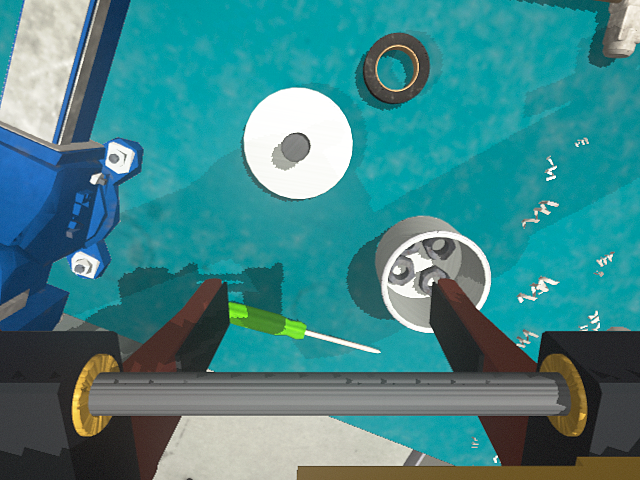

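```bash
python3 - <<'E'
from h import *
s=np.load('pics/w1.npz')
d=.104*s['fx']/(s['t'][2]*0+.429-.075); print('d',d)
print('lid',ray(s,298.5,143.5,.018),'knob',ray(s,295.5,146.7,.056),'tin',ray(s,491-d/2,333-d/2,.075))
im=s['frame'][200:350,365:505,::-1]; cv2.imwrite('pics/w1c.png',cv2.resize(im,None,fx=4,fy=4,interpolation=cv2.INTER_CUBIC))
E
```

```text
d 119.3903689812721
lid [ 0.53731822 -0.25119112  0.018     ] knob [ 0.53653268 -0.25163623  0.056     ] tin [ 0.48605992 -0.41307493  0.075     ]
```

View pics/w1c.png

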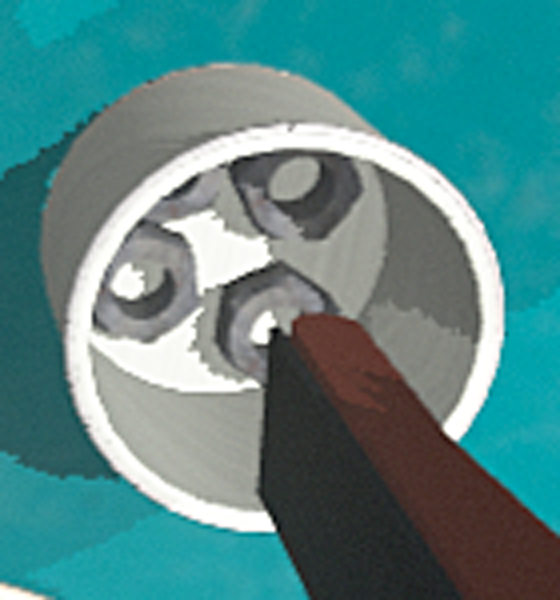

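```bash
python3 - <<'E'
from h import *
s=np.load('pics/w1.npz'); print('tin',ray(s,435.6,281.5,.075))
p=[.5365,-.2515]
r.reach(p+[.30],[180,0,25])
r.servo_line(p+[.206],speed=.08)
r.grab(20); a=r.sense(); print(a['opening'],a['gripper_force'],a['contact_force'],a['tcp_pos'])
r.servo_line(p+[.36],speed=.12); r.wait(.2); a=r.sense(); print(a['opening'],a['gripper_force'],a['contact_force'],a['clock'])
r.reach([.49,-.36,.36],[180,0,25])
s=shot('wrist','w2'); print('tin',proj(s,[.48,-.419,.075]),r.sense()['clock'])
E
```

```text
tin [ 0.48058435 -0.42067094  0.075     ]
0.025572153732480618 19.999962925503496 [-1.47754767  0.62328332 -0.37032747] [ 0.53648313 -0.25143166  0.20599665]
0.025528915270292003 19.99957062449539 [-0.11597891  0.46711312 -1.16885714] 6.0917
tin (np.float64(397.48369133544145), np.float64(284.4302470940806)) 6.6833
```

View pics/w2.png

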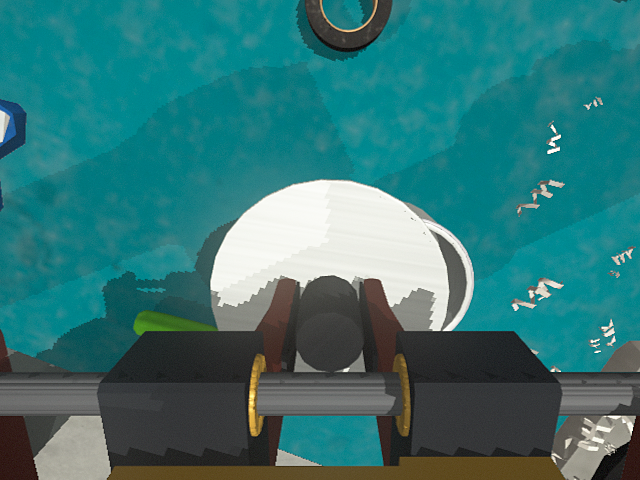

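```bash
python3 - <<'E'
from h import *
p=[.4800,-.4200]
r.servo_line(p+[.36],speed=.12); r.servo_line(p+[.285],speed=.06); r.wait(.2)
b=np.array(r.sense()['contact_force']); print(b)
z=.285
while z>.264:
    z-=.0015; r.servo_line(p+[z],speed=.03); f=np.array(r.sense()['contact_force'])-b
    print(round(z,4),f.round(1))
    if f[2]>2.5: break
a=r.sense(); print(a['tcp_pos'],a['clock'],a['torque'])
E
```

```text
[ 0.33482129  0.43922005 -1.8807676 ]
0.2835 [-0.1 -0.6  0.5]
0.282 [-0.2 -0.3  0.7]
0.2805 [ 0.4 -0.   1.5]
0.279 [-0.1 -1.   0.2]
0.2775 [-1.6 -0.4  0.7]
0.276 [-0.4 -1.5  0.4]
0.2745 [ 0.1 -0.1  0.7]
0.273 [ 0.2 -1.   0.6]
0.2715 [-0.1 -1.4  0.5]
0.27 [-1.5 -0.7  0.2]
0.2685 [-0.5 -0.5  0.6]
0.267 [-0.6 -1.2  1. ]
0.2655 [-1.8  2.2  8.1]
[ 0.47993632 -0.41990944  0.26691648] 12.1917 [0.54473181 0.52489296 0.00956668]
```

```bash
python3 - <<'E'
from h import *
p=[.4800,-.4200]
r.servo_line(p+[.267],speed=.03); r.let_go(); r.wait(.3)
r.servo_line(p+[.36],speed=.08); r.reach([.43,-.45,.42],[180,0,25])
s=shot('wrist','w3'); print('disc',proj(s,[.48,-.42,.079]),'knob',proj(s,[.48,-.42,.117]),r.sense()['clock'])
E
```

```text
disc (np.float64(318.53002998845835), np.float64(145.4475794387933)) knob (np.float64(317.21640516758566), np.float64(148.46619359250238)) 15.5917
```

View pics/w3.png

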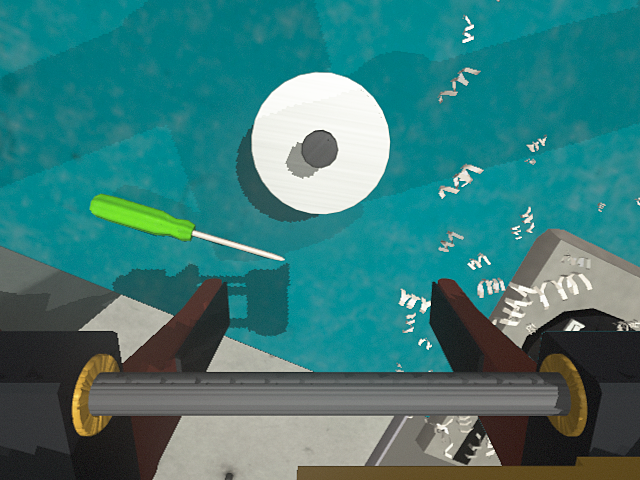

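The lid covers the tin. The disc centre is near (320,143) and the knob near (320,149), both within a few pixels of the positions predicted for a level, seated lid.

```bash
python3 -c "
from station import r
print(r.hand_in())"
```

```text
the job is handed in; nothing more can be done
None
```

I put the larger lid on the wide tin and handed the job in at about 16 s of the 42 s. The final camera view and the contact height both fit a level, fully seated lid. I made no moves near the narrow tin or the smaller lid. The hand-in call returned no verdict.

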